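# Open the unmarked combination padlock by feel and hold it up

## Robot

A 7-joint arm with a two-finger parallel gripper is mounted at the origin on the work surface. World frame = base frame: x ahead of the robot, y to its left, z up, the work surface at z = 0. Lengths are in m, angles in rad, forces in N, time in s.
With the tool pointing down it reaches from about 0.425 to 0.925 m from the base axis. Payload 6.8 kg.
Tool frame: the origin (TCP) lies between the finger pads; the fingertips stand r.tcp_to_tips ahead of it and the grasp point (between the pads) lies 3 mm ahead of it (r.tcp_to_tips is the distance from the TCP to the fingertips, in m); z points along the fingers, y is the line along which they close (so a half turn about z gives the same grasp; the last joint's range is limited). The gripper opens to 85 mm and grips with 20 to 120 N. Pads are 22 mm wide; open, the fingers measure 114 mm over their backs; the gripper's body (76 mm by 85 mm) begins 54 mm behind the grasp point. The pads swing forward as they close: fully open they stand 13 mm farther back than shut.
Start: joints at [-1.361, 0.477, 0.022, 1.555, -0.011, 1.109, -0.083], TCP at [0.211, 0.641, 0.253] pointing down, gripper open.
Joint ranges: [-2.96, 2.96], [-0.34, 2.1], [-1.41, 1.46], [0.24, 2.44], [-1.37, 4.51], [0.17, 1.92], [-2.96, 2.96]. Speed limits (rad/s): [2.39, 2.39, 3.14, 3.14, 3.14, 3.14, 3.14].

## Interface

Orientations are given as a rotation vector (axis times angle).
In Python, from bench import r gives the robot as it stands. The module is installed in compiled form; this text tells all that it offers.
- The arm moves only by the tool step_arm, never from a script. Its argument "moves" is a list of rows, each an object of numbers: "rx", "ry", "rz": the turn, a rotation vector about the tool's x, y, z in degrees; "dx", "dy", "dz": the shift along the tool's x, y, z in mm; "gripper": the opening, from -1 (shut) to 1 (fully open). In form: [{"rx": .., "ry": .., "rz": .., "dx": .., "dy": .., "dz": .., "gripper": ..}, ...]. A call has 1 to 20 rows; each row shifts and turns the commanded pose from where the row before left it, along the tool's axes as they then stand; what a row does not reach is not made up. A row lasts 1/8 s, in which the tool goes at most 62.5 mm and 10.7 degrees, less where a joint would pass 70% of its speed; a pose out of reach is approached as far as the arm can. A call is refused whole if a number of a shift passes 62.5 or a number of a turn 10.7, either way. A call with a gripper value outside its range is refused whole. The fingers move at their own pace and stop on an object; "grip_force" is the grip in N (left out, the last holds). Time passes only in rows, so rows that do not move let the fingers close. It gives the time, the measured TCP pose, the force, the opening and the grip force at its end, in the units of the state.
- r.get_obs(): the state, without advancing time (a new reading comes with each control period).
- r.grab_frame(name): name is "scene" or "side" or "wrist"; returns the picture (384x512x3 uint8, blue, green, red); there is no depth.
- r.camera_info(name): a dict with "mtx" (3x3 intrinsics, pixels), "D" ([k1, k2, p1, p2, k3] as OpenCV has them; the pictures are not rectified), "rvec" (rotation vector, rad) and "tvec" (3), from world to camera coordinates, as OpenCV has them. Camera axes: x right, y down, z forward; pixel columns grow to the right and rows downward; lengths in m; the calibration is good to about 2 mm. A picture is of the moment at which its call begins: read the wrist's pose just before it. camera_info takes no time and is no camera call; for the wrist camera it gives the pose at the moment of the call.
- r.hand_in(): hands the job in; it is judged then, once.
The state is a dict: "clock": time; "joints": joint angles; "qvel": joint speeds; "tau": joint torques, N m; "tcp_pos": TCP position; "orientation": TCP orientation; "contact_force": force on the tool from outside, world axes, zero at the start; "moment": the same for the moment, N m; "grip_width": finger opening in m; "gripper_force": force on a finger pad.
Only numpy, scipy, OpenCV 4.12 (cv2) and the standard library are available. Lean on these libraries where they do the work, as an engineer would, in place of code of your own. Each camera call takes 0.05 s, during which the arm holds its last target. There are 200 camera calls.

## Task

Set the combination padlock squarely down into the holding nest with its shackle out through the nest's open front, then turn its dial slowly anticlockwise (seen from above) until it clicks into its hidden notch. With the lock still in the nest pull the shackle out as far as it goes, then lift the open lock about 20 cm above the table, dial side still up, and finish while holding it still in the gripper: do not put it down. Leave the mug, the white unit and the screwdriver where they are.

Things in the scene. Friction and masses are not known exactly. Their poses are not given: they have to be found in the camera images.
- lock: loose padlock, about 0.3 kg, lying on the table dial up. Plain aluminium body 60 x 60 mm, 24 mm thick; origin at the centre of its underside, +x towards the shackle, +z out of the dial face. The shackle leaves the +x face; grasp the body by its two y faces (60 mm apart)
- dial_grip (a point): centre of the dial's grip bar, on the dial's axis, 39 mm above the lock's underside; x axis along the bar. The dial is in the middle of the lock's top: a black disc 42 mm in diameter, 4 mm thick, and on it a steel bar 36 mm long, 10 mm thick, standing 22 mm above the disc; its top is 50 mm over the lock's underside
- dial (a joint): dial angle (rad), positive anticlockwise from above; 0: bar along the lock's +x. Starts within -0.25..0.25; stiff (0.06 Nm), so a lock out of the nest may turn with it. The unmarked notch is between 0.7 and 1.2, different in every lock: the pawl clicks in and then blocks the dial both ways (about 0.05 rad of play). Stops at -0.6 and 1.5
- pawl (a joint): travel of the spring pawl inside the lock (m): 0 while it rides on the wheel, 0.006 once it has dropped into the notch; the shackle is blocked until it exceeds about 0.0045. It moves towards the lock's -y
- telltale (a point): small round brass pin 6 mm in diameter in a dark slot near the front left corner of the lock's top face (24 mm in +x and in +y from the centre, flush height 24 mm); it rides on the pawl and jumps 6 mm towards the lock's -y at the click
- shackle (a joint): how far the shackle is drawn out of the body along the lock's +x (m): 0 shut, 0.018 fully out at its stop. Once unblocked it slides with about 4 N of friction, and stays where it is left
- shackle_grip (a point): middle between the shackle's straight legs, 13 mm above the lock's underside, 52 mm ahead of the lock's origin when shut; moves with the shackle: a steel U of 8 mm round bar, 44 mm wide over the legs, legs straight to 62 mm ahead of the lock's origin, crown ending 84 mm ahead. Grasp it over the outside of both legs here (44 mm)
- nest: holding nest fixed to the table: plywood base 78 x 96 mm, 22 mm thick, grey stops round a 64 x 64 mm pocket, rising 16 mm over its floor plus slanted lead-in lips to 22 mm. Wall at the back (-x); front (+x) open over the middle 50 mm for the shackle; both y sides open over the middle 46 mm for fingers. Origin on the table under its centre
- nest_seat (a point): centre of the nest's pocket floor, 22 mm above the table, with the nest's axes: where the lock's origin goes, the lock's +x along this +x
- mug: white mug, 85 mm high and 76 mm across, handle to +y, origin under its centre; leave alone
- unit: white plastic electronic unit, 75 x 95 mm, 45 mm high, origin under its centre; leave alone
- screwdriver: screwdriver lying on the table; leave alone
Mind the look-alikes: they are no part of the job. Of the things that look like the nest, the largest one is meant.

How it is judged:
On the way, in this order (a step that is already met when the one before it is completed fails the run):
1. the shut lock is seated squarely in the nest, shackle out of the open front (horizontal distance between lock and nest_seat below 0.005 m and z of lock in the frame of nest_seat between -0.003 and 0.003 m and angle between the x axis of lock and the x axis of nest, either way round below 0.12 rad and angle between lock's own z axis and vertical below 0.1 rad and x of shackle_grip in the frame of nest_seat above 0.03 m and value of joint pawl below 0.002 m and value of joint shackle below 0.003 m), for 0.2 s.
2. the dial is turned to its notch with the lock in the nest (horizontal distance between lock and nest_seat below 0.005 m and z of lock in the frame of nest_seat between -0.003 and 0.003 m and angle between the x axis of lock and the x axis of nest, either way round below 0.12 rad and angle between lock's own z axis and vertical below 0.1 rad and x of shackle_grip in the frame of nest_seat above 0.03 m and value of joint pawl above 0.0045 m), for 0.2 s.
3. the shackle is pulled open with the lock in the nest (horizontal distance between lock and nest_seat below 0.005 m and z of lock in the frame of nest_seat between -0.003 and 0.003 m and angle between the x axis of lock and the x axis of nest, either way round below 0.12 rad and angle between lock's own z axis and vertical below 0.1 rad and x of shackle_grip in the frame of nest_seat above 0.03 m and value of joint shackle above 0.014 m), for 0.1 s.
At the end, for the whole second after the job is handed in: The program ends holding: the lock's underside is 0.15 to 0.35 m above the table, held still (under 0.03 m/s) in the fingers (over 3 N) and touching neither nest, mug nor unit, its shackle still more than 12 mm out, its dial face within 0.6 rad of straight up (height (world z) of lock between 0.15 and 0.35 m and value of joint shackle above 0.012 m and angle between lock's own z axis and vertical below 0.6 rad and contact force between the fingers and lock above 3 N and linear speed of lock below 0.03 m/s and contact force between lock and nest below 0.1 N and contact force between lock and mug below 0.1 N and contact force between lock and unit below 0.1 N); the arm keeps its last pose, push and grip.
It fails at once if the mug, the white unit or the screwdriver is moved by more than 25 mm (distance of any of mug, unit, screwdriver from where it was at the start of the episode above 0.025 m).
It also fails if it takes over 72 s, if anything falls off the work surface, if the arm or the gripper's body presses on something with over 40 N, if the wrist force passes 120 N, or if a joint passes its speed limit or range.

## Working session

There is one attempt and no reset: what is moved stays moved. The work goes in short steps, Python scripts to look and compute and a tool call to move; the robot and the scene stay as the last step left them, time stands still between calls to the robot, and variables do not carry over. Pictures are saved under pics/ and viewed, at most 10 in all, crops included, and the job is handed in when it is done.

Besides the shell and the picture viewer there is one more tool, called after "Request:" as name([rows], argument=value, ...), one row to a line, values as JSON. step_arm: Moves the arm, as the interface text tells. Its arguments: {"type":"object","properties":{"moves":{"type":"array","items":{"type":"object","properties":{"rx":{"type":"number"},"ry":{"type":"number"},"rz":{"type":"number"},"dx":{"type":"number"},"dy":{"type":"number"},"dz":{"type":"number"},"gripper":{"type":"number"}}}},"grip_force":{"type":"number"}},"required":["moves"]}

```bash
mkdir -p pics; cat > h.py <<'E'
import numpy as np, cv2
from scipy.spatial.transform import Rotation as R
from bench import r
def cam(n):
    c=r.camera_info(n); Rm=cv2.Rodrigues(np.array(c["rvec"],float))[0]; return np.array(c["mtx"],float),np.array(c["D"],float),Rm,np.array(c["tvec"],float).ravel()
def px2w(n,px,z,c=None):
    K,D,Rm,t=c or cam(n)
    u=cv2.undistortPoints(np.array(px,float).reshape(-1,1,2),K,D).reshape(-1,2)
    d=np.c_[u,np.ones(len(u))]@Rm; o=-Rm.T@t
    return o+d*((np.reshape(z,(-1,1))-o[2])/d[:,2:])
def w2px(n,P,c=None):
    K,D,Rm,t=c or cam(n)
    return cv2.projectPoints(np.array(P,float).reshape(-1,1,3),cv2.Rodrigues(Rm)[0],t,K,D)[0].reshape(-1,2)
E
python3 - <<'E'
from h import *
o=r.get_obs();print(o["tcp_pos"],o["orientation"],r.tcp_to_tips,o["clock"])
a=r.grab_frame("scene");b=r.grab_frame("side");w=r.grab_frame("wrist")
cv2.imwrite("pics/scene.png",a);cv2.imwrite("pics/side.png",b);cv2.imwrite("pics/w0.png",w)
cv2.imwrite("pics/ab.png",cv2.resize(np.vstack([a]),(800,600)))
for n in("scene","side","wrist"):
    K,D,Rm,t=cam(n);print(n,-Rm.T@t,Rm[2],K[0,0])
E
```

```text
[0.210775   0.64067416 0.25231041] [-4.97045907e-01 -3.10185868e+00  2.86124886e-03] 0.022 0.0
scene [ 1.54913923 -0.07114714  0.81568312] [-0.77738952  0.07108853 -0.62498957] 354.03417946267393
side [0.56460263 0.76275746 0.873582  ] [ 0.01623503 -0.67325552 -0.73923165] 374.3013001197556
wrist [0.13911969 0.66462564 0.37267224] [ 0.28261421 -0.09325396 -0.95468995] 320.55926306064146
```

View pics/ab.png

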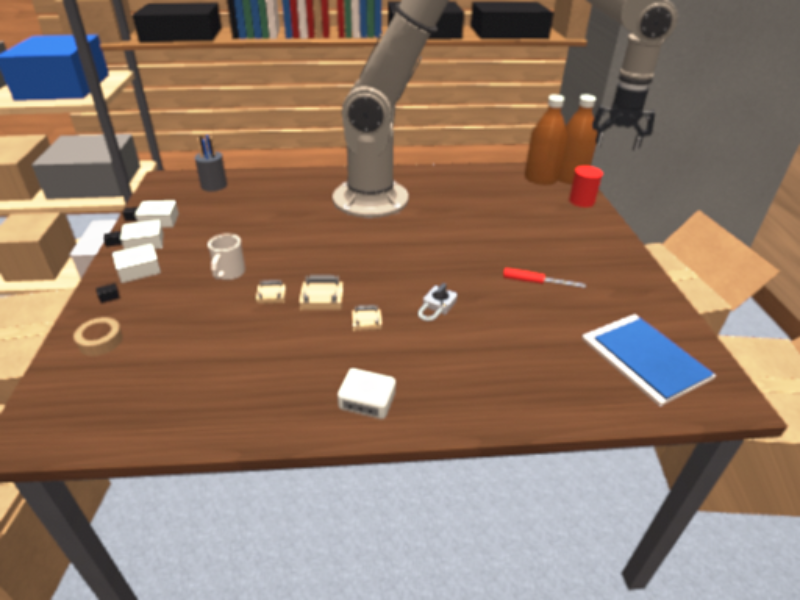

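The view shows three nest look-alikes at 800x600 pixels (270,292), (322,292) and (367,318). The one at (322,292) is clearly the largest, so it fits. The lock is at (438,300), the unit at (367,392), the mug at (227,257) and the screwdriver at (545,277).

```bash
python3 - <<'E'
from h import *
s=.64
print(px2w("scene",np.array([[270,292],[322,292],[367,318],[440,297],[367,392],[227,257],[505,272],[585,285]])*s,[.02,.02,.02,.02,.03,.05,0.01,.01]).round(3))
a=cv2.imread("pics/scene.png");b=cv2.imread("pics/side.png")
K=cam("side")
print(w2px("side",px2w("scene",np.array([[270,292],[322,292],[367,318],[440,297]])*s,.02)))
c1=cv2.resize(a[165:225,155:305],(800,320),interpolation=cv2.INTER_CUBIC)
p=w2px("side",px2w("scene",np.array([[322,292],[440,297]])*s,.02)).mean(0).astype(int)
x0,y0=max(p[0]-100,0),max(p[1]-35,0)
c2=cv2.resize(b[y0:y0+70,x0:x0+200],(800,280),interpolation=cv2.INTER_CUBIC)
print(x0,y0)
cv2.imwrite("pics/crop1.png",np.vstack([c1,c2]))
E
```

```text
[[ 0.494 -0.26   0.02 ]
 [ 0.502 -0.137  0.02 ]
 [ 0.604 -0.036  0.02 ]
 [ 0.538  0.139  0.02 ]
 [ 0.833 -0.047  0.03 ]
 [ 0.383 -0.371  0.05 ]
 [ 0.433  0.322  0.01 ]
 [ 0.5    0.508  0.01 ]]
[[282.76059686 135.93909894]
 [280.95881749 159.90372688]
 [248.60951606 181.31482911]
 [269.01892928 227.4506395 ]]
174 158
```

View pics/crop1.png

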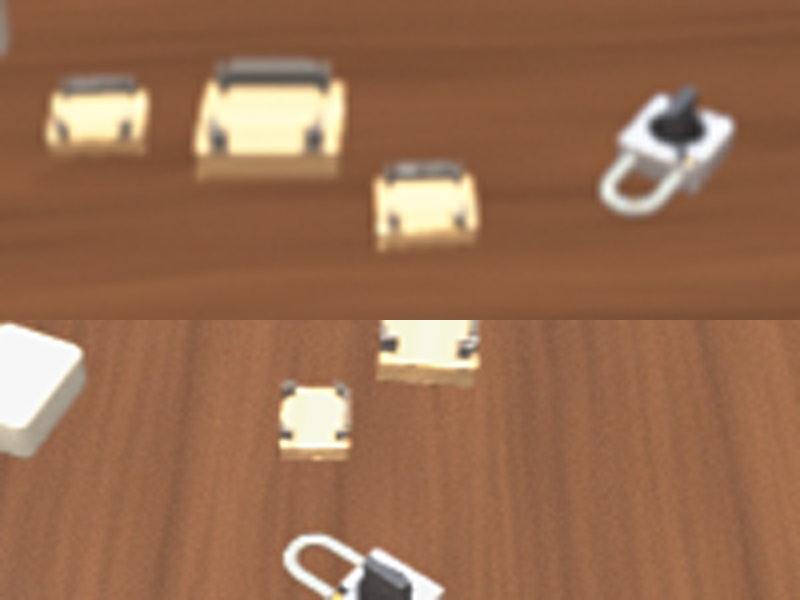

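The crop confirms the nest: the largest one, with its back wall at -x and its open front facing the scene camera. The lock's shackle points towards +x,-y. I'll move above the lock.

Request:
step_arm([
  {"dx": -20,"dy": -16,"gripper": 1},
  {"dx": -42,"dy": -34},
  {"dx": -42,"dy": -34},
  {"dx": -42,"dy": -34},
  {"dx": -42,"dy": -34},
  {"dx": -42,"dy": -34},
  {"dx": -42,"dy": -34},
  {"dx": -42,"dy": -34},
  {"dx": -42,"dy": -34},
  {"dx": -42,"dy": -34},
  {"dx": -42,"dy": -34},
  {"dx": -24,"dy": -17},
  {"rz": 8.5,"dz": 30},
  {"rz": 8.5,"dz": 30},
  {},
])

```text
invalid input at $.moves[0]: expected keys rx, ry, rz, dx, dy, dz, gripper
```

```bash
python3 - <<'E'
from h import *
o=r.get_obs();print(o["tcp_pos"],o["orientation"],o["clock"],np.round(o["joints"],2),o["grip_width"])
c=cam("wrist");w=r.grab_frame("wrist")
import pickle;pickle.dump(c,open("c1.pkl","wb"))
cv2.imwrite("pics/w1.png",w);cv2.imwrite("pics/w1b.png",cv2.resize(w,(800,600),interpolation=cv2.INTER_CUBIC))
E
```

```text
[0.21080918 0.64078949 0.252545  ] [-4.97134417e-01 -3.10188229e+00  2.24822610e-03] 0.15 [-1.36  0.48  0.02  1.56 -0.01  1.11 -0.08] 0.08557461789813607
```

View pics/w1b.png

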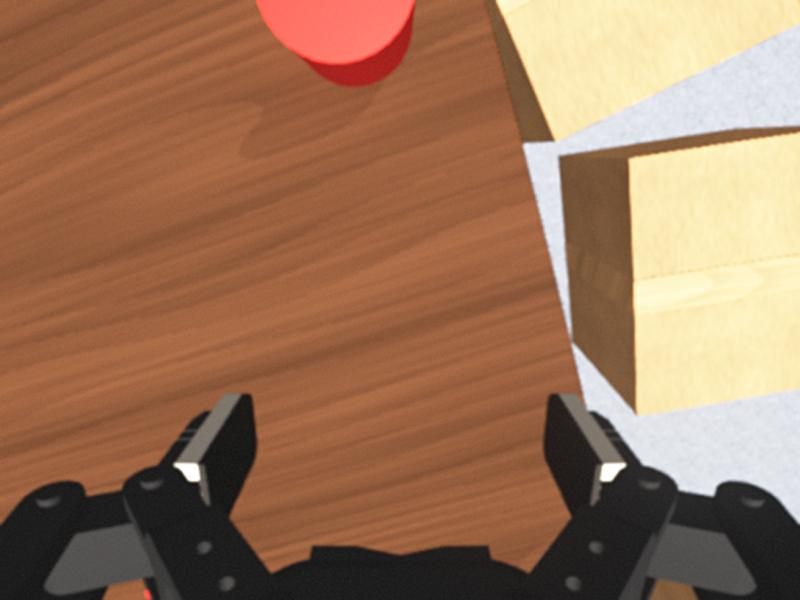

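The wrist camera shows the fingers at rows 400-500 and bare table under the tool, because that move was refused: every row needs all its keys. I'll resend it complete.

Request:
step_arm([
  {"rx": 0,"ry": 0,"rz": 0,"dx": -20,"dy": -16,"dz": 0,"gripper": 1},
  {"rx": 0,"ry": 0,"rz": 0,"dx": -42,"dy": -34,"dz": 0,"gripper": 1},
  {"rx": 0,"ry": 0,"rz": 0,"dx": -42,"dy": -34,"dz": 0,"gripper": 1},
  {"rx": 0,"ry": 0,"rz": 0,"dx": -42,"dy": -34,"dz": 0,"gripper": 1},
  {"rx": 0,"ry": 0,"rz": 0,"dx": -42,"dy": -34,"dz": 0,"gripper": 1},
  {"rx": 0,"ry": 0,"rz": 0,"dx": -42,"dy": -34,"dz": 0,"gripper": 1},
  {"rx": 0,"ry": 0,"rz": 0,"dx": -42,"dy": -34,"dz": 0,"gripper": 1},
  {"rx": 0,"ry": 0,"rz": 0,"dx": -42,"dy": -34,"dz": 0,"gripper": 1},
  {"rx": 0,"ry": 0,"rz": 0,"dx": -42,"dy": -34,"dz": 0,"gripper": 1},
  {"rx": 0,"ry": 0,"rz": 0,"dx": -42,"dy": -34,"dz": 0,"gripper": 1},
  {"rx": 0,"ry": 0,"rz": 0,"dx": -42,"dy": -34,"dz": 0,"gripper": 1},
  {"rx": 0,"ry": 0,"rz": 0,"dx": -24,"dy": -17,"dz": 0,"gripper": 1},
  {"rx": 0,"ry": 0,"rz": 8.5,"dx": 0,"dy": 0,"dz": 30,"gripper": 1},
  {"rx": 0,"ry": 0,"rz": 8.5,"dx": 0,"dy": 0,"dz": 30,"gripper": 1},
  {"rx": 0,"ry": 0,"rz": 0,"dx": 0,"dy": 0,"dz": 0,"gripper": 1},
])

```text
clock: 2.08
tcp_pos: [0.5335, 0.1414, 0.1913]
orientation: [-0.947, -2.992, 0.005]
contact_force: [-0.2, -0.2, 0.1]
grip_width: 0.0853
gripper_force: 0.0
```

```bash
python3 - <<'E'
from h import *
o=r.get_obs();print(o["tcp_pos"],o["orientation"],o["clock"],np.round(o["joints"],2),o["grip_width"])
c=cam("wrist");w=r.grab_frame("wrist")
import pickle;pickle.dump(c,open("c1.pkl","wb"))
cv2.imwrite("pics/w1.png",w);cv2.imwrite("pics/w1b.png",cv2.resize(w,(800,600),interpolation=cv2.INTER_CUBIC))
E
```

```text
[0.53346839 0.14144181 0.19134957] [-0.94695364 -2.99168738  0.00530806] 2.075 [-0.62  0.36  0.31  1.93 -0.14  0.88  0.72] 0.085291910742505
```

View pics/w1b.png

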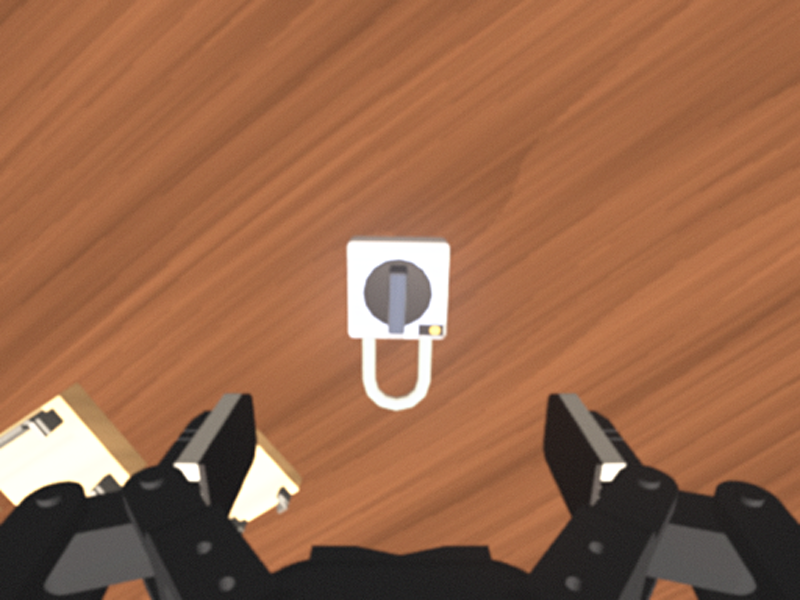

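The lock lies dial up between the fingers. Its body top corners are near (347,241), (449,241), (446,338) and (349,338), the shackle points down the image and the brass telltale is at (434,330). I'll measure it.

```bash
python3 - <<'E'
from h import *
import pickle
c=pickle.load(open("c1.pkl","rb"));w=cv2.imread("pics/w1.png")
s=512/800
hsv=cv2.cvtColor(w,cv2.COLOR_BGR2HSV)
m=((hsv[...,1]<60)&(hsv[...,2]>150)).astype(np.uint8);m[:140]=0;m[225:]=0;m[:,:210]=0;m[:,300:]=0
m=cv2.morphologyEx(m,cv2.MORPH_OPEN,np.ones((9,9)))if 0 else m
m[218:]=0
cn=max(cv2.findContours(m,0,2)[0],key=cv2.contourArea)
rect=cv2.minAreaRect(cn);b=cv2.boxPoints(rect);print(rect)
P=px2w("",b,.024,c);print(P.round(4));print("sides",[np.linalg.norm(P[i]-P[i-1]).round(4) for i in range(4)],"c",P.mean(0))
# shackle crown tip & dial centre
q=px2w("",np.array([[397,409],[397,293],[397,296.],[397,270],[397,332]])*s,[.013,.028,.050,.05,.05],c);print(q.round(4))
o=r.get_obs();Rt=R.from_rotvec(o["orientation"]).as_matrix();print(Rt.round(4))
for p in (P.mean(0),q[0]): print("tool", ((p-o["tcp_pos"])@Rt*1000).round(1))
for i in range(4): d=(P[i]-P[i-1])@Rt;print(np.degrees(np.arctan2(d[1],d[0])).round(1))
E
```

```text
((254.5, 184.5), (65.0, 65.0), 90.0)
[[0.4936 0.132  0.024 ]
 [0.5274 0.18   0.024 ]
 [0.5797 0.1454 0.024 ]
 [0.5439 0.0943 0.024 ]]
sides [np.float64(0.0628), np.float64(0.0587), np.float64(0.0628), np.float64(0.0624)] c [0.53616793 0.13794435 0.024     ]
[[0.606  0.0882 0.013 ]
 [0.5367 0.1372 0.028 ]
 [0.5331 0.1399 0.05  ]
 [0.5212 0.1483 0.05  ]
 [0.5501 0.1279 0.05  ]]
[[-8.189e-01  5.739e-01 -1.800e-03]
 [ 5.739e-01  8.189e-01 -1.000e-03]
 [ 9.000e-04 -1.800e-03 -1.000e+00]]
tool [ -3.7  -2.  168.9]
tool [-89.4  -2.6 179.8]
1.8
90.0
178.4
-90.0
```

Request:
step_arm([
  {"rx": 0,"ry": 0,"rz": 0,"dx": -4.5,"dy": -2.2,"dz": 40,"gripper": 1},
  {"rx": 0,"ry": 0,"rz": 0,"dx": 0,"dy": 0,"dz": 50,"gripper": 1},
  {"rx": 0,"ry": 0,"rz": 0,"dx": 0,"dy": 0,"dz": 40,"gripper": 1},
  {"rx": 0,"ry": 0,"rz": 0,"dx": 0,"dy": 0,"dz": 22,"gripper": 1},
  {"rx": 0,"ry": 0,"rz": 0,"dx": 0,"dy": 0,"dz": 14,"gripper": 1},
  {"rx": 0,"ry": 0,"rz": 0,"dx": 0,"dy": 0,"dz": 0,"gripper": 1},
  {"rx": 0,"ry": 0,"rz": 0,"dx": 0,"dy": 0,"dz": 0,"gripper": -1},
  {"rx": 0,"ry": 0,"rz": 0,"dx": 0,"dy": 0,"dz": 0,"gripper": -1},
  {"rx": 0,"ry": 0,"rz": 0,"dx": 0,"dy": 0,"dz": 0,"gripper": -1},
  {"rx": 0,"ry": 0,"rz": 0,"dx": 0,"dy": 0,"dz": 0,"gripper": -1},
  {"rx": 0,"ry": 0,"rz": 0,"dx": 0,"dy": 0,"dz": 0,"gripper": -1},
], grip_force=50)

```text
clock: 3.5
tcp_pos: [0.5384, 0.1377, 0.0288]
orientation: [0.949, 2.993, 0.002]
contact_force: [-0.8, -0.6, 5.4]
grip_width: 0.0591
gripper_force: 53.5
```

Request:
step_arm([
  {"rx": 0,"ry": 0,"rz": 0,"dx": 0,"dy": 0,"dz": -20,"gripper": -1},
  {"rx": 0,"ry": 0,"rz": 0,"dx": 0,"dy": 0,"dz": -50,"gripper": -1},
  {"rx": 0,"ry": 0,"rz": 0,"dx": 0,"dy": 0,"dz": -50,"gripper": -1},
  {"rx": 0,"ry": 0,"rz": 0,"dx": -16,"dy": -16,"dz": -40,"gripper": -1},
  {"rx": 0,"ry": 0,"rz": 0,"dx": -32,"dy": -32,"dz": -10,"gripper": -1},
  {"rx": 0,"ry": 0,"rz": 0,"dx": -33,"dy": -33,"dz": 0,"gripper": -1},
  {"rx": 0,"ry": 0,"rz": 0,"dx": -33,"dy": -33,"dz": 0,"gripper": -1},
  {"rx": 0,"ry": 0,"rz": 0,"dx": -33,"dy": -33,"dz": 0,"gripper": -1},
  {"rx": 0,"ry": 0,"rz": 0,"dx": -33,"dy": -33,"dz": 0,"gripper": -1},
  {"rx": 0,"ry": 0,"rz": 0,"dx": -16,"dy": -18,"dz": 0,"gripper": -1},
  {"rx": 0,"ry": 0,"rz": -5,"dx": 0,"dy": 0,"dz": 0,"gripper": -1},
  {"rx": 0,"ry": 0,"rz": -10,"dx": 0,"dy": 0,"dz": 0,"gripper": -1},
  {"rx": 0,"ry": 0,"rz": -10,"dx": 0,"dy": 0,"dz": 0,"gripper": -1},
  {"rx": 0,"ry": 0,"rz": -10,"dx": 0,"dy": 0,"dz": 0,"gripper": -1},
  {"rx": 0,"ry": 0,"rz": 0,"dx": 0,"dy": 0,"dz": 0,"gripper": -1},
  {"rx": 0,"ry": 0,"rz": 0,"dx": 0,"dy": 0,"dz": 0,"gripper": -1},
])

```text
clock: 5.5
tcp_pos: [0.5833, -0.1373, 0.1974]
orientation: [-0.011, -3.142, -0.0]
contact_force: [0.2, 0.2, -4.2]
grip_width: 0.0586
gripper_force: 56.1
```

```bash
python3 - <<'E'
from h import *
o=r.get_obs();print(o["tcp_pos"],o["orientation"],o["clock"],np.round(o["joints"],2),o["grip_width"],o["gripper_force"])
c=cam("wrist");w=r.grab_frame("wrist")
import pickle;pickle.dump((c,o),open("c2.pkl","wb"))
cv2.imwrite("pics/w2.png",w);cv2.imwrite("pics/w2b.png",cv2.resize(w,(800,600),interpolation=cv2.INTER_CUBIC))
E
```

```text
[ 0.58329364 -0.13731687  0.19743079] [-1.10252825e-02 -3.14154640e+00 -1.20677283e-04] 5.5 [-0.06  0.42  0.25  1.81 -0.13  0.93  1.8 ] 0.05861135279314968 56.0956996679306
```

View pics/w2b.png

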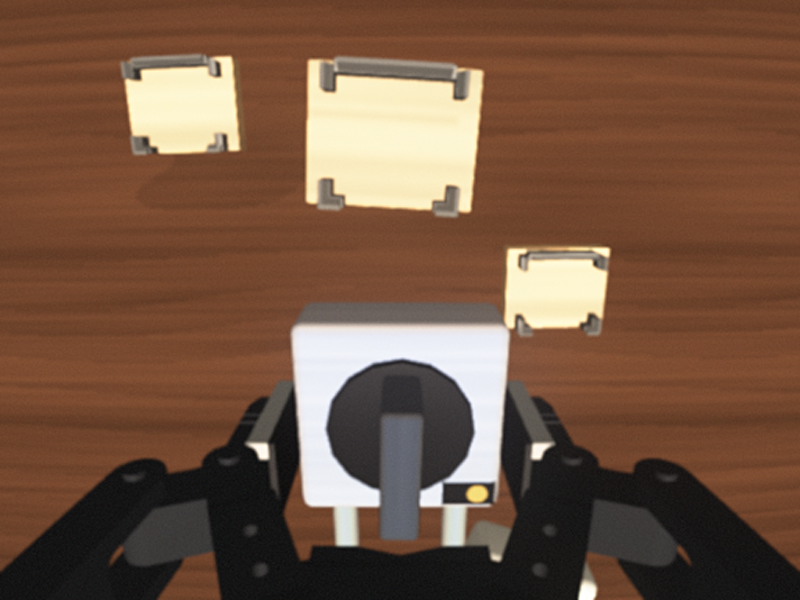

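The wrist picture shows the largest nest with base corners (308,60), (483,70), (470,213) and (306,203), its front open down the image. The held lock is level, with top corners (294,325), (508,325), (500,506) and (303,506), its shackle also down the image. Next I'll fit both poses.

```bash
cat >> h.py <<'E'
from scipy.optimize import least_squares
def fit(c,px,obj,z):
    "planar fit x,y,yaw (z fixed if given) of obj points"
    f=lambda p:(w2px("",np.c_[np.array(obj)[:,:2]@np.array([[np.cos(p[2]),np.sin(p[2])],[-np.sin(p[2]),np.cos(p[2])]])+p[:2],np.full(len(obj),0.)+(z if z is not None else p[3])],c)-px).ravel()
    p0=[.5,-.13,0]+([] if z is not None else [.19])
    s=least_squares(f,p0);return s.x,f(s.x).reshape(-1,2)
E
python3 - <<'E'
from h import *
import pickle
c,o=pickle.load(open("c2.pkl","rb"));w=cv2.imread("pics/w2.png");s=.64
g=cv2.cvtColor(w,cv2.COLOR_BGR2GRAY)
# plywood outline
hsv=cv2.cvtColor(w,cv2.COLOR_BGR2HSV)
m=((hsv[...,2]>170)&(hsv[...,0]>15)).astype(np.uint8);m[:,:185]=0;m[:,318:]=0;m[150:]=0
m=cv2.morphologyEx(m,cv2.MORPH_CLOSE,np.ones((25,25)))
cn=max(cv2.findContours(m,0,2)[0],key=cv2.contourArea);h=cv2.convexHull(cn)
q=cv2.approxPolyDP(h,6,True).reshape(-1,2);print(q/s)
px=np.array([[307.5,60],[483,70],[470.5,213],[306,203]])*s
# image left=world -y? ; corners: back-left img
obj=[[-.039,-.048],[-.039,.048],[.039,.048],[.039,-.048]]
print(px2w("",px,.022,c).round(4))
x,e=fit(c,px,obj,.022);print("nest",x.round(4),e.round(1).tolist())
Rt=R.from_rotvec(o["orientation"]).as_matrix()
print("nest in tool",((np.r_[x[:2],.022]-o["tcp_pos"])@Rt*1000).round(1))
pl=np.array([[294,325],[508,325],[500,506],[303,506]])*s
x2,e=fit(c,pl,[[-.03,-.03],[-.03,.03],[.03,.03],[.03,-.03]],None);print("locktop",x2.round(4),e.round(1).tolist())
print("lock top in tool",((np.r_[x2[:2],x2[3]]-o["tcp_pos"])@Rt*1000).round(1))
E
```

```text
[[307.8125  60.9375]
 [481.25    70.3125]
 [470.3125 209.375 ]
 [307.8125 201.5625]]
[[ 0.4598 -0.1865  0.022 ]
 [ 0.4656 -0.0906  0.022 ]
 [ 0.5438 -0.0952  0.022 ]
 [ 0.5373 -0.1914  0.022 ]]
nest [ 0.5016 -0.1409 -0.0623] [[0.1, -0.1], [0.0, 0.1], [-0.3, -0.3], [0.2, 0.3]]
nest in tool [ 81.6  -4.2 175.4]
locktop [ 0.5838 -0.1367 -0.0044  0.1886] [[-1.5, 0.3], [1.7, 0.0], [-1.8, -0.3], [1.6, -0.1]]
lock top in tool [-0.6  0.6  8.8]
```

```bash
python3 - <<'E'
from h import *
import pickle
c,o=pickle.load(open("c2.pkl","rb"));s=.64
pl=np.array([[294,325],[508,325],[500,506],[303,506],[309,304],[495,304],[381,415],[421.5,415],[419,540],[381,540]])*s
ob=np.array([[-30,-30,24],[-30,30,24],[30,30,24],[30,-30,24],[-30,-30,0],[-30,30,0],[-18,-5,50],[-18,5,50],[18,5,50],[18,-5,50]])/1000.
K,D,Rm,t=c
Rt=R.from_rotvec(o["orientation"]).as_matrix()
for idx in ([0,1,2,3],list(range(6)),list(range(10))):
    ok,rv,tv=cv2.solvePnP(ob[idx],pl[idx],K,D,flags=cv2.SOLVEPNP_SQPNP)
    rv,tv=cv2.solvePnPRefineLM(ob[idx],pl[idx],K,D,rv,tv)
    e=cv2.projectPoints(ob[idx],rv,tv,K,D)[0].reshape(-1,2)-pl[idx]
    Rl=Rm.T@cv2.Rodrigues(rv)[0];p=Rm.T@(tv.ravel()-t)
    print(np.abs(e).max().round(1),"origin tool",((p-o["tcp_pos"])@Rt*1000).round(1),"rotvec deg world",np.degrees(R.from_matrix(Rl).as_rotvec()).round(1))
E
```

```text
1.8 origin tool [-1.7  0.8 33.7] rotvec deg world [ 0.4 -1.8 -0.2]
1.9 origin tool [-2.3  0.9 34. ] rotvec deg world [ 0.6 -2.4 -0.1]
1.9 origin tool [-1.3  0.8 32.7] rotvec deg world [ 0.5 -0.2 -0.3]
```

Request:
step_arm([
  {"rx": 0,"ry": 0,"rz": 0,"dx": 20,"dy": -2.2,"dz": 0,"gripper": -1},
  {"rx": 0,"ry": 0,"rz": 0,"dx": 40,"dy": -2.3,"dz": 0,"gripper": -1},
  {"rx": 0,"ry": 0,"rz": 3.2,"dx": 20.7,"dy": 0,"dz": 0,"gripper": -1},
  {"rx": 0,"ry": 0,"rz": 0,"dx": 0,"dy": 0,"dz": 25,"gripper": -1},
  {"rx": 0,"ry": 0,"rz": 0,"dx": 0,"dy": 0,"dz": 40,"gripper": -1},
  {"rx": 0,"ry": 0,"rz": 0,"dx": 0,"dy": 0,"dz": 35,"gripper": -1},
  {"rx": 0,"ry": 0,"rz": 0,"dx": 0,"dy": 0,"dz": 18,"gripper": -1},
  {"rx": 0,"ry": 0,"rz": 0,"dx": 0,"dy": 0,"dz": 0,"gripper": -1},
  {"rx": 0,"ry": 0,"rz": 0,"dx": 0,"dy": 0,"dz": 0,"gripper": -1},
])

```text
clock: 6.68
tcp_pos: [0.5035, -0.1416, 0.0801]
orientation: [0.095, 3.139, -0.0]
contact_force: [-0.1, -0.2, -3.0]
grip_width: 0.0584
gripper_force: 56.0
```

```bash
python3 - <<'E'
from h import *
o=r.get_obs();print(o["tcp_pos"],o["orientation"],o["clock"],o["contact_force"])
Rt=R.from_rotvec(o["orientation"]).as_matrix()
lx=-Rt[:,0];print("yaw",np.arctan2(lx[1],lx[0]),"lock xy",o["tcp_pos"]+Rt@[.0009,.0003,.029],"z axis",Rt[:,2])
a=r.grab_frame("scene");b=r.grab_frame("side")
p=w2px("scene",[[.5016,-.1409,.05]])[0].astype(int);q=w2px("side",[[.5016,-.1409,.05]])[0].astype(int)
f=lambda im,p:cv2.resize(im[p[1]-35:p[1]+35,p[0]-45:p[0]+45],(399,310),interpolation=cv2.INTER_CUBIC)
cv2.imwrite("pics/n1.png",np.hstack([f(a,p),f(b,q)]))
E
```

```text
[ 0.50353896 -0.1416467   0.08014501] [ 9.45829236e-02  3.13878497e+00 -4.65692089e-04] 6.675 [-0.11008791 -0.15778096 -3.02761641]
yaw -0.06024881212103036 lock xy [ 0.50269848 -0.14130285  0.05114371] z axis [ 1.37335300e-03 -3.38117923e-04 -9.99999000e-01]
```

View pics/n1.png

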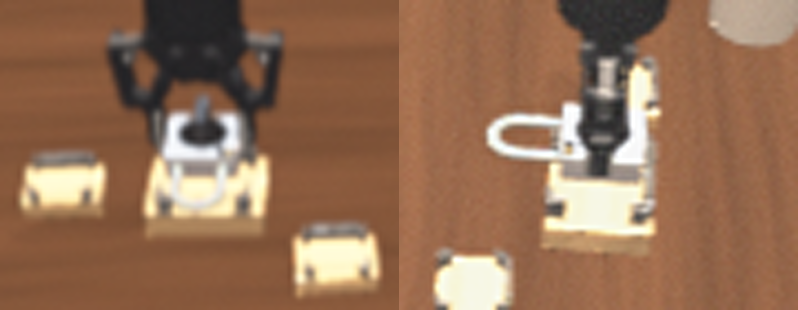

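The lock hangs just above the nest, shackle out towards the open front, with about 1 mm of offset left. I'll lower it.

Request:
step_arm([
  {"rx": 0,"ry": 0,"rz": 0,"dx": 1,"dy": 0,"dz": 6,"gripper": -1},
  {"rx": 0,"ry": 0,"rz": 0,"dx": 0,"dy": 0,"dz": 6,"gripper": -1},
  {"rx": 0,"ry": 0,"rz": 0,"dx": 0,"dy": 0,"dz": 6,"gripper": -1},
  {"rx": 0,"ry": 0,"rz": 0,"dx": 0,"dy": 0,"dz": 5,"gripper": -1},
  {"rx": 0,"ry": 0,"rz": 0,"dx": 0,"dy": 0,"dz": 4,"gripper": -1},
  {"rx": 0,"ry": 0,"rz": 0,"dx": 0,"dy": 0,"dz": 2,"gripper": -1},
  {"rx": 0,"ry": 0,"rz": 0,"dx": 0,"dy": 0,"dz": 0,"gripper": -1},
])

```text
clock: 7.65
tcp_pos: [0.5016, -0.1414, 0.0508]
orientation: [-0.094, -3.14, -0.001]
contact_force: [-2.9, 0.7, 4.3]
grip_width: 0.059
gripper_force: 57.0
```

The lock went fully down to the seat height, with light contact. I'll release it, rise and make a half turn so the last joint has range for the dial.

Request:
step_arm([
  {"rx": 0,"ry": 0,"rz": 0,"dx": 0,"dy": 0,"dz": 0,"gripper": 1},
  {"rx": 0,"ry": 0,"rz": 0,"dx": 0,"dy": 0,"dz": 0,"gripper": 1},
  {"rx": 0,"ry": 0,"rz": 0,"dx": 0,"dy": 0,"dz": 0,"gripper": 1},
  {"rx": 0,"ry": 0,"rz": 0,"dx": 0,"dy": 0,"dz": -10,"gripper": 1},
  {"rx": 0,"ry": 0,"rz": 0,"dx": 0,"dy": 0,"dz": -40,"gripper": 1},
  {"rx": 0,"ry": 0,"rz": 0,"dx": 0,"dy": 0,"dz": -30,"gripper": 1},
  {"rx": 0,"ry": 0,"rz": 0,"dx": 0,"dy": 0,"dz": -10,"gripper": 1},
  {"rx": 0,"ry": 0,"rz": 0,"dx": 0,"dy": 0,"dz": 0,"gripper": 1},
])

```text
clock: 8.65
tcp_pos: [0.5021, -0.1414, 0.1407]
orientation: [0.093, 3.139, 0.0]
contact_force: [-0.9, 0.0, -0.1]
grip_width: 0.0853
gripper_force: 0.0
```

```bash
python3 - <<'E'
from h import *
import pickle
o=r.get_obs();print(o["tcp_pos"],o["orientation"],o["clock"],o["contact_force"],np.round(o["joints"],2))
c=cam("wrist");w=r.grab_frame("wrist");pickle.dump((c,o),open("c3.pkl","wb"));cv2.imwrite("pics/w3.png",w)
cv2.imwrite("pics/w3b.png",cv2.resize(w,(800,600),interpolation=cv2.INTER_CUBIC))
E
```

```text
[ 0.50205047 -0.14136082  0.14073548] [9.32335794e-02 3.13895492e+00 9.87577331e-05] 8.65 [-0.85412667  0.02036301 -0.08386488] [-0.05  0.38  0.26  2.04 -0.14  0.74  1.8 ]
```

View pics/w3b.png

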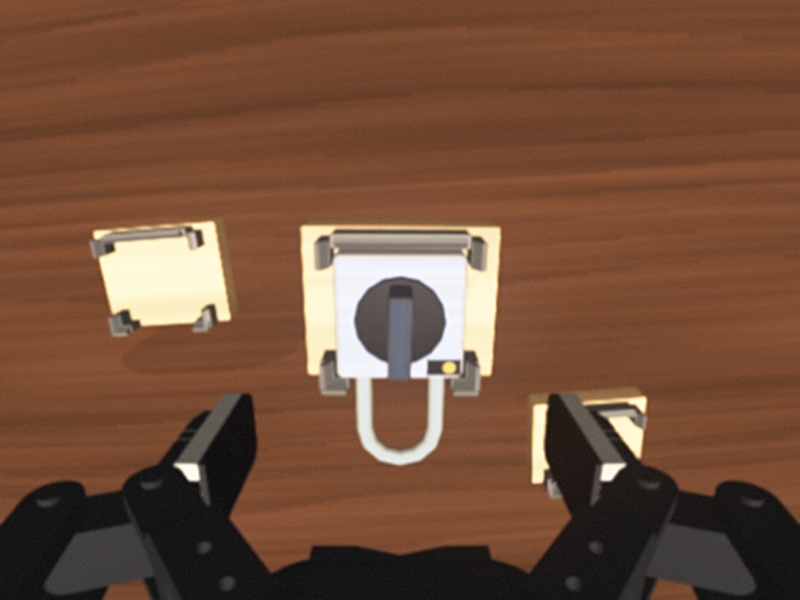

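The lock is seated squarely between the stops: body (335-466, 253-378), bar straight at angle about 0, telltale at (449,368), shackle out of the front. Now the half turn.

Request:
step_arm([
  {"rx": 0,"ry": 0,"rz": 10.6,"dx": 0,"dy": 0,"dz": 0,"gripper": 1},
  {"rx": 0,"ry": 0,"rz": 10.6,"dx": 0,"dy": 0,"dz": 0,"gripper": 1},
  {"rx": 0,"ry": 0,"rz": 10.6,"dx": 0,"dy": 0,"dz": 0,"gripper": 1},
  {"rx": 0,"ry": 0,"rz": 10.6,"dx": 0,"dy": 0,"dz": 0,"gripper": 1},
  {"rx": 0,"ry": 0,"rz": 10.6,"dx": 0,"dy": 0,"dz": 0,"gripper": 1},
  {"rx": 0,"ry": 0,"rz": 10.6,"dx": 0,"dy": 0,"dz": 0,"gripper": 1},
  {"rx": 0,"ry": 0,"rz": 10.6,"dx": 0,"dy": 0,"dz": 0,"gripper": 1},
  {"rx": 0,"ry": 0,"rz": 10.6,"dx": 0,"dy": 0,"dz": 0,"gripper": 1},
  {"rx": 0,"ry": 0,"rz": 10.6,"dx": 0,"dy": 0,"dz": 0,"gripper": 1},
  {"rx": 0,"ry": 0,"rz": 10.6,"dx": 0,"dy": 0,"dz": 0,"gripper": 1},
  {"rx": 0,"ry": 0,"rz": 10.6,"dx": 0,"dy": 0,"dz": 0,"gripper": 1},
  {"rx": 0,"ry": 0,"rz": 10.6,"dx": 0,"dy": 0,"dz": 0,"gripper": 1},
  {"rx": 0,"ry": 0,"rz": 10.6,"dx": 0,"dy": 0,"dz": 0,"gripper": 1},
  {"rx": 0,"ry": 0,"rz": 10.6,"dx": 0,"dy": 0,"dz": 0,"gripper": 1},
  {"rx": 0,"ry": 0,"rz": 10.6,"dx": 0,"dy": 0,"dz": 0,"gripper": 1},
  {"rx": 0,"ry": 0,"rz": 10.6,"dx": 0,"dy": 0,"dz": 0,"gripper": 1},
  {"rx": 0,"ry": 0,"rz": 10.4,"dx": 0,"dy": 0,"dz": 0,"gripper": 1},
  {"rx": 0,"ry": 0,"rz": 0,"dx": 0,"dy": 0,"dz": 0,"gripper": 1},
])

```text
clock: 10.95
tcp_pos: [0.501, -0.1414, 0.1391]
orientation: [3.138, -0.091, -0.004]
contact_force: [-0.3, 0.0, 0.1]
grip_width: 0.0852
gripper_force: 0.0
```

```bash
python3 - <<'E'
from h import *
import pickle
o=r.get_obs();print(o["tcp_pos"],o["orientation"],o["clock"],np.round(o["joints"],2))
Rt=R.from_rotvec(o["orientation"]).as_matrix();print("tool x yaw",np.arctan2(Rt[1,0],Rt[0,0]))
c,o3=pickle.load(open("c3.pkl","rb"));s=.64
px=np.array([[336,254],[465,254],[463,378],[339,378]])*s
x,e=fit(c,px,[[-.03,-.03],[-.03,.03],[.03,.03],[.03,-.03]],.046);print("lock",x.round(4),np.abs(e).max())
d=px2w("",np.array([[400,320]])*s,.050,c);print("dial c",d.round(4))
b=px2w("",np.array([[400,297],[399.5,379]])*s,.072,c);print(b.round(4),np.arctan2(*(b[1]-b[0])[1::-1]))
print("lock in tool",((np.r_[x[:2],.046]-o["tcp_pos"])@Rt*1000).round(1))
E
```

```text
[ 0.50101763 -0.14138805  0.13905526] [ 3.13847722 -0.09092546 -0.00433688] 10.95 [-0.63  0.61  1.06  2.07 -0.71  0.88 -0.78]
tool x yaw -0.05792874397800539
lock [ 0.5003 -0.1405 -0.0562] 2.8244864644331074
dial c [[ 0.4995 -0.1408  0.05  ]]
[[ 0.4824 -0.1398  0.072 ]
 [ 0.5178 -0.1421  0.072 ]] -0.06404684838788732
lock in tool [-0.5 -1.  93.1]
```

Request:
step_arm([
  {"rx": 0,"ry": 0,"rz": 0,"dx": 0,"dy": 0,"dz": 20,"gripper": 1},
  {"rx": 0,"ry": 0,"rz": 0,"dx": 0,"dy": 0,"dz": 30,"gripper": 1},
  {"rx": 0,"ry": 0,"rz": 0,"dx": 0,"dy": 0,"dz": 13,"gripper": 0},
  {"rx": 0,"ry": 0,"rz": 0,"dx": 0,"dy": 0,"dz": 0,"gripper": -0.5},
  {"rx": 0,"ry": 0,"rz": 0,"dx": 0,"dy": 0,"dz": 0,"gripper": -1},
  {"rx": 0,"ry": 0,"rz": 0,"dx": 0,"dy": 0,"dz": 0,"gripper": -1},
  {"rx": 0,"ry": 0,"rz": 0,"dx": 0,"dy": 0,"dz": 0,"gripper": -1},
  {"rx": 0,"ry": 0,"rz": 0,"dx": 0,"dy": 0,"dz": 0,"gripper": -1},
  {"rx": 0,"ry": 0,"rz": 0,"dx": 0,"dy": 0,"dz": 0,"gripper": -1},
  {"rx": 0,"ry": 0,"rz": 0,"dx": 0,"dy": 0,"dz": 0,"gripper": -1},
], grip_force=30)

```text
clock: 12.2
tcp_pos: [0.5023, -0.1416, 0.0781]
orientation: [-3.14, 0.093, -0.002]
contact_force: [-1.5, 0.8, 6.4]
grip_width: 0.0089
gripper_force: 34.5
```

```bash
python3 - <<'E'
from h import *
o=r.get_obs();print(o["tcp_pos"],o["clock"],np.round(o["joints"],2),o["contact_force"],o["moment"],o["grip_width"],o["gripper_force"])
E
```

```text
[ 0.50233111 -0.14156852  0.07809347] 12.2 [-0.53  0.69  0.93  2.1  -0.82  0.77 -0.7 ] [-1.46525559  0.77740078  6.40624442] [ 0.12448646  0.20069015 -0.00244374] 0.008863777737100446 34.450342655181885
```

Request:
step_arm([
  {"rx": 0,"ry": 0,"rz": -1,"dx": 0,"dy": 0,"dz": -1,"gripper": -1},
  {"rx": 0,"ry": 0,"rz": -2.5,"dx": 0,"dy": 0,"dz": 0,"gripper": -1},
  {"rx": 0,"ry": 0,"rz": -2.5,"dx": 0,"dy": 0,"dz": 0,"gripper": -1},
  {"rx": 0,"ry": 0,"rz": -2.5,"dx": 0,"dy": 0,"dz": 0,"gripper": -1},
  {"rx": 0,"ry": 0,"rz": -2.5,"dx": 0,"dy": 0,"dz": 0,"gripper": -1},
  {"rx": 0,"ry": 0,"rz": -2.5,"dx": 0,"dy": 0,"dz": 0,"gripper": -1},
  {"rx": 0,"ry": 0,"rz": -2.5,"dx": 0,"dy": 0,"dz": 0,"gripper": -1},
  {"rx": 0,"ry": 0,"rz": -2.5,"dx": 0,"dy": 0,"dz": 0,"gripper": -1},
  {"rx": 0,"ry": 0,"rz": -2.5,"dx": 0,"dy": 0,"dz": 0,"gripper": -1},
  {"rx": 0,"ry": 0,"rz": -2.5,"dx": 0,"dy": 0,"dz": 0,"gripper": -1},
  {"rx": 0,"ry": 0,"rz": -2.5,"dx": 0,"dy": 0,"dz": 0,"gripper": -1},
  {"rx": 0,"ry": 0,"rz": -2.5,"dx": 0,"dy": 0,"dz": 0,"gripper": -1},
  {"rx": 0,"ry": 0,"rz": -2.5,"dx": 0,"dy": 0,"dz": 0,"gripper": -1},
  {"rx": 0,"ry": 0,"rz": -2.5,"dx": 0,"dy": 0,"dz": 0,"gripper": -1},
  {"rx": 0,"ry": 0,"rz": -2.5,"dx": 0,"dy": 0,"dz": 0,"gripper": -1},
])

```text
clock: 14.08
tcp_pos: [0.5017, -0.1415, 0.0783]
orientation: [-3.014, -0.886, 0.0]
contact_force: [2.3, 0.3, -3.8]
grip_width: 0.0089
gripper_force: 33.1
```

```bash
cat > st.py <<'E'
from h import *
o=r.get_obs();Rt=R.from_rotvec(o["orientation"]).as_matrix()
print(o["tcp_pos"].round(4),o["clock"],"yaw rel nest",round(np.arctan2(Rt[1,0],Rt[0,0])+.06,3),"F",o["contact_force"].round(1),"M",o["moment"].round(3),o["grip_width"],np.round(o["joints"],2))
E
python3 st.py
```

```text
[ 0.5017 -0.1415  0.0783] 14.075 yaw rel nest 0.632 F [ 2.3  0.3 -3.8] M [ 0.112 -0.306 -0.04 ] 0.008868739175045867 [-0.44  0.61  0.78  2.1  -0.67  0.7  -0.21]
```

Request:
step_arm([
  {"rx": 0,"ry": 0,"rz": -1.5,"dx": 0,"dy": 0,"dz": 1,"gripper": -1},
  {"rx": 0,"ry": 0,"rz": -1.5,"dx": 0,"dy": 0,"dz": 0,"gripper": -1},
  {"rx": 0,"ry": 0,"rz": -1.5,"dx": 0,"dy": 0,"dz": 0,"gripper": -1},
  {"rx": 0,"ry": 0,"rz": -1.5,"dx": 0,"dy": 0,"dz": 0,"gripper": -1},
  {"rx": 0,"ry": 0,"rz": -1.5,"dx": 0,"dy": 0,"dz": 0,"gripper": -1},
  {"rx": 0,"ry": 0,"rz": -1.5,"dx": 0,"dy": 0,"dz": 0,"gripper": -1},
  {"rx": 0,"ry": 0,"rz": -1.5,"dx": 0,"dy": 0,"dz": 0,"gripper": -1},
])

```text
clock: 14.95
tcp_pos: [0.5015, -0.1413, 0.078]
orientation: [-2.92, -1.155, -0.0]
contact_force: [-3.2, 1.5, 9.7]
grip_width: 0.0091
gripper_force: 34.9
```

```bash
python3 st.py
```

```text
[ 0.5015 -0.1413  0.078 ] 14.95 yaw rel nest 0.814 F [-3.2  1.5  9.7] M [ 0.558  0.674 -0.015] 0.009097242024038507 [-0.4   0.59  0.73  2.09 -0.63  0.69 -0.07]
```

Request:
step_arm([
  {"rx": 0,"ry": 0,"rz": -1.5,"dx": 0,"dy": 0,"dz": -0.5,"gripper": -1},
  {"rx": 0,"ry": 0,"rz": -1.5,"dx": 0,"dy": 0,"dz": 0,"gripper": -1},
  {"rx": 0,"ry": 0,"rz": -1.5,"dx": 0,"dy": 0,"dz": 0,"gripper": -1},
  {"rx": 0,"ry": 0,"rz": -1.5,"dx": 0,"dy": 0,"dz": 0,"gripper": -1},
  {"rx": 0,"ry": 0,"rz": -1.5,"dx": 0,"dy": 0,"dz": 0,"gripper": -1},
  {"rx": 0,"ry": 0,"rz": -1.5,"dx": 0,"dy": 0,"dz": 0,"gripper": -1},
])

```text
clock: 15.7
tcp_pos: [0.5013, -0.1411, 0.0781]
orientation: [-2.82, -1.381, 0.0]
contact_force: [-2.8, 3.5, 8.7]
grip_width: 0.0092
gripper_force: 34.6
```

```bash
python3 st.py
```

```text
[ 0.5013 -0.1411  0.0781] 15.7 yaw rel nest 0.971 F [-2.8  3.5  8.7] M [ 0.647  0.652 -0.074] 0.00916238500736366 [-0.37  0.57  0.69  2.09 -0.59  0.67  0.05]
```

Request:
step_arm([
  {"rx": 0,"ry": 0,"rz": -1.5,"dx": 0,"dy": 0,"dz": -0.3,"gripper": -1},
  {"rx": 0,"ry": 0,"rz": -1.5,"dx": 0,"dy": 0,"dz": 0,"gripper": -1},
  {"rx": 0,"ry": 0,"rz": -1.5,"dx": 0,"dy": 0,"dz": 0,"gripper": -1},
  {"rx": 0,"ry": 0,"rz": -1.5,"dx": 0,"dy": 0,"dz": 0,"gripper": -1},
])

```text
clock: 16.2
tcp_pos: [0.5012, -0.141, 0.0781]
orientation: [-2.744, -1.527, 0.001]
contact_force: [-3.9, 3.5, 6.4]
grip_width: 0.0089
gripper_force: 34.5
```

```bash
python3 st.py
```

```text
[ 0.5012 -0.141   0.0781] 16.2 yaw rel nest 1.075 F [-3.9  3.5  6.4] M [ 0.752  0.66  -0.171] 0.008887664417835443 [-0.36  0.57  0.66  2.09 -0.56  0.67  0.13]
```

```bash
cat > tt.py <<'E'
from h import *
w=r.grab_frame("wrist");c=cam("wrist");cv2.imwrite("pics/tt%d.png"%(r.get_obs()["clock"]*100),w)
a=-.06;cen=np.array([.501,-.141])
f=lambda x,y:np.r_[cen+np.array([x*np.cos(a)-y*np.sin(a),x*np.sin(a)+y*np.cos(a)]),.046]
e=w2px("",[f(.024,.024),f(.024,.018)],c);print("expected",e.round(1).tolist())
hsv=cv2.cvtColor(w,cv2.COLOR_BGR2HSV);m=((hsv[...,0]>15)&(hsv[...,0]<35)&(hsv[...,1]>110)&(hsv[...,2]>110)).astype(np.uint8)
n,l,st,ce=cv2.connectedComponentsWithStats(m)
for i in range(1,n):
    if st[i,4]>8 and np.linalg.norm(ce[i]-e.mean(0))<40:
        P=px2w("",ce[i],.046,c)[0][:2]-cen;print("blob",ce[i].round(1),st[i,4],"lock xy",(np.array([P[0]*np.cos(a)+P[1]*np.sin(a),-P[0]*np.sin(a)+P[1]*np.cos(a)])*1000).round(1))
E
python3 tt.py
```

```text
expected [[274.3, 188.0], [279.8, 198.2]]
blob [278.9 202. ] 135 lock xy [22.7 16.5]
```

```bash
python3 - <<'E'
from h import *
import pickle,glob
c,o=pickle.load(open("c3.pkl","rb"))
P=px2w("",np.array([[449,368]])*.64,.046,c)[0][:2]-[.501,-.141];a=-.06
print("before",(np.array([P[0]*np.cos(a)+P[1]*np.sin(a),-P[0]*np.sin(a)+P[1]*np.cos(a)])*1000).round(1))
w=cv2.imread(sorted(glob.glob("pics/tt*.png"))[-1]);cv2.imwrite("pics/ttv.png",cv2.resize(w,(800,600),interpolation=cv2.INTER_CUBIC))
E
```

```text
before [23.7 23.1]
```

View pics/ttv.png

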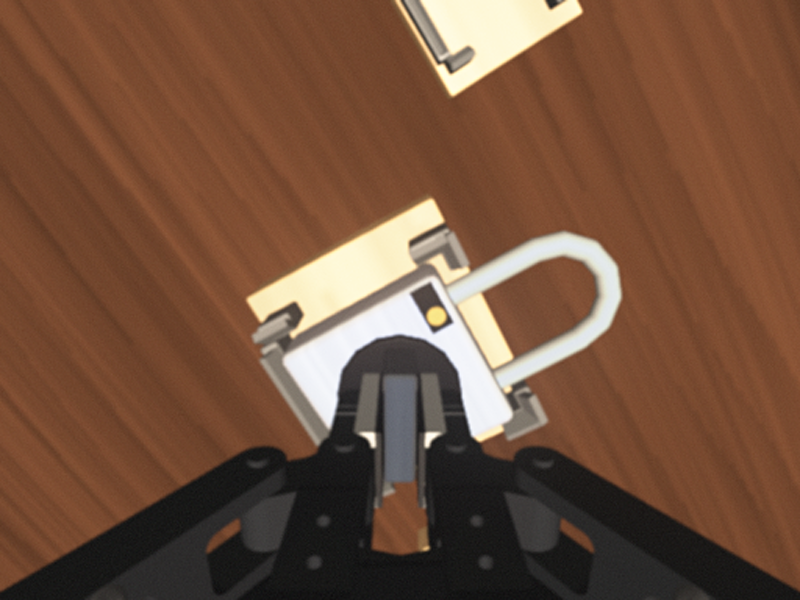

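The click is confirmed: the brass pin at (436,316) sits at the lock's -y end of its slot, having moved about 6.6 mm from y=23.1 to 16.5 mm, and the lock is still in the nest. Next I relax the turn, release, rise and turn back.

Request:
step_arm([
  {"rx": 0,"ry": 0,"rz": 1.5,"dx": 0,"dy": 0,"dz": 0,"gripper": -1},
  {"rx": 0,"ry": 0,"rz": 0,"dx": 0,"dy": 0,"dz": 0,"gripper": -0.5},
  {"rx": 0,"ry": 0,"rz": 0,"dx": 0,"dy": 0,"dz": 0,"gripper": 0},
  {"rx": 0,"ry": 0,"rz": 0,"dx": 0,"dy": 0,"dz": -10,"gripper": 0.6},
  {"rx": 0,"ry": 0,"rz": 0,"dx": 0,"dy": 0,"dz": -25,"gripper": 0.6},
  {"rx": 0,"ry": 0,"rz": 0,"dx": 0,"dy": 0,"dz": -25,"gripper": 0.6},
  {"rx": 0,"ry": 0,"rz": 10,"dx": 0,"dy": 0,"dz": 0,"gripper": 0.6},
  {"rx": 0,"ry": 0,"rz": 10,"dx": 0,"dy": 0,"dz": 0,"gripper": 0.6},
  {"rx": 0,"ry": 0,"rz": 10,"dx": 0,"dy": 0,"dz": 0,"gripper": 0.6},
  {"rx": 0,"ry": 0,"rz": 10,"dx": 0,"dy": 0,"dz": 0,"gripper": 0.6},
  {"rx": 0,"ry": 0,"rz": 10,"dx": 0,"dy": 0,"dz": 0,"gripper": 0.6},
  {"rx": 0,"ry": 0,"rz": 10,"dx": 0,"dy": 0,"dz": 0,"gripper": 0.6},
  {"rx": 0,"ry": 0,"rz": 0,"dx": 0,"dy": 0,"dz": 0,"gripper": 0.6},
])

```text
clock: 17.88
tcp_pos: [0.5019, -0.1415, 0.1384]
orientation: [3.139, -0.09, 0.0]
contact_force: [0.6, -0.5, 0.2]
grip_width: 0.0684
gripper_force: 0.0
```

```bash
python3 st.py; python3 tt.py; python3 - <<'E'
from h import *
o=r.get_obs();Rt=R.from_rotvec(o["orientation"]).as_matrix()
a=-.06;u=np.array([np.cos(a),np.sin(a)])
p=np.r_[np.array([.501,-.141])+.054*u,.038]
print("to shackle grip, tool mm",((p-o["tcp_pos"])@Rt*1000).round(1),Rt[:,2].round(4))
c=cam("wrist")
import glob;w=cv2.imread(max(glob.glob("pics/tt[0-9]*.png"),key=lambda f:int(f[7:-4])))
cv2.imwrite("pics/v9.png",cv2.resize(w,(800,600),interpolation=cv2.INTER_CUBIC))
E
```

```text
[ 0.5019 -0.1415  0.1384] 17.875 yaw rel nest 0.002 F [ 0.6 -0.5  0.2] M [-0.042  0.017 -0.047] 0.06840630173132282 [-0.62  0.61  1.04  2.07 -0.7   0.87 -0.79]
expected [[220.0, 177.0], [228.8, 177.1]]
blob [200.1 148.7] 24 lock xy [43.4 36.8]
blob [231.3 178.7] 75 lock xy [22.8 16.4]
to shackle grip, tool mm [ 53.   -0.2 100.4] [ 1.e-04 -6.e-04 -1.e+00]
```

View pics/v9.png

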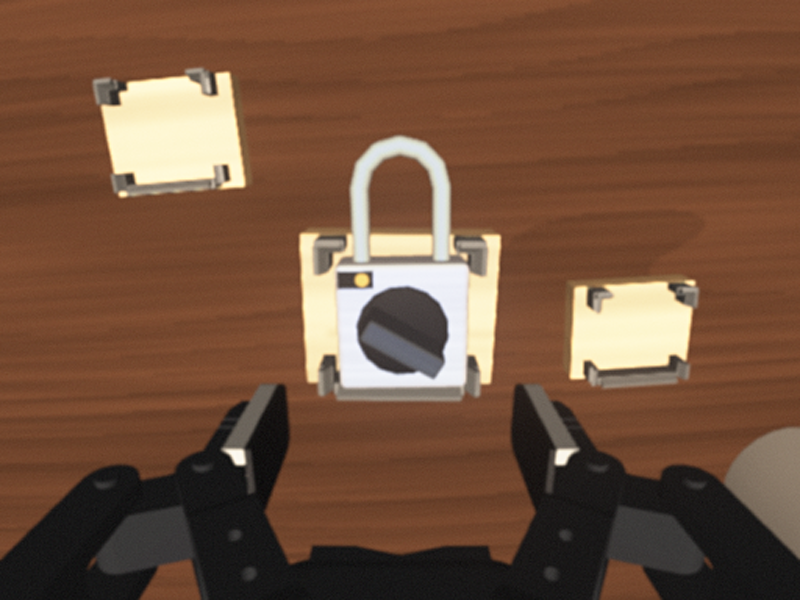

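The picture confirms it: shackle crown at (400,138), legs near columns 360 and 440, pin at (362,280), body still in the nest. Next I grip the shackle legs.

Request:
step_arm([
  {"rx": 0,"ry": 0,"rz": 0,"dx": 25,"dy": 0,"dz": 0,"gripper": 0.6},
  {"rx": 0,"ry": 0,"rz": 0,"dx": 28,"dy": 0,"dz": 15,"gripper": 0.6},
  {"rx": 0,"ry": 0,"rz": 0,"dx": 0,"dy": 0,"dz": 35,"gripper": 0.6},
  {"rx": 0,"ry": 0,"rz": 0,"dx": 0,"dy": 0,"dz": 35,"gripper": 0.6},
  {"rx": 0,"ry": 0,"rz": 0,"dx": 0,"dy": 0,"dz": 15,"gripper": 0.6},
  {"rx": 0,"ry": 0,"rz": 0,"dx": 0,"dy": 0,"dz": 0,"gripper": 0.6},
  {"rx": 0,"ry": 0,"rz": 0,"dx": 0,"dy": 0,"dz": 0,"gripper": -1},
  {"rx": 0,"ry": 0,"rz": 0,"dx": 0,"dy": 0,"dz": 0,"gripper": -1},
  {"rx": 0,"ry": 0,"rz": 0,"dx": 0,"dy": 0,"dz": 0,"gripper": -1},
  {"rx": 0,"ry": 0,"rz": 0,"dx": 0,"dy": 0,"dz": 0,"gripper": -1},
], grip_force=50)

```text
clock: 19.18
tcp_pos: [0.5557, -0.145, 0.0393]
orientation: [3.14, -0.093, 0.004]
contact_force: [0.3, 0.1, 6.6]
grip_width: 0.0423
gripper_force: 50.1
```

```bash
python3 st.py
```

```text
[ 0.5557 -0.145   0.0393] 19.175 yaw rel nest 0.001 F [0.3 0.1 6.6] M [-0.132  0.068  0.031] 0.04226427700957824 [-0.46  0.79  0.84  1.99 -0.87  0.77 -0.71]
```

Request:
step_arm([
  {"rx": 0,"ry": 0,"rz": 0,"dx": 0,"dy": 0,"dz": -0.7,"gripper": -1},
  {"rx": 0,"ry": 0,"rz": 0,"dx": 1.5,"dy": 0,"dz": 0,"gripper": -1},
  {"rx": 0,"ry": 0,"rz": 0,"dx": 1.5,"dy": 0,"dz": 0,"gripper": -1},
  {"rx": 0,"ry": 0,"rz": 0,"dx": 1.5,"dy": 0,"dz": 0,"gripper": -1},
  {"rx": 0,"ry": 0,"rz": 0,"dx": 2,"dy": 0,"dz": 0,"gripper": -1},
  {"rx": 0,"ry": 0,"rz": 0,"dx": 2,"dy": 0,"dz": 0,"gripper": -1},
  {"rx": 0,"ry": 0,"rz": 0,"dx": 2,"dy": 0,"dz": 0,"gripper": -1},
  {"rx": 0,"ry": 0,"rz": 0,"dx": 2,"dy": 0,"dz": 0,"gripper": -1},
  {"rx": 0,"ry": 0,"rz": 0,"dx": 2,"dy": 0,"dz": 0,"gripper": -1},
  {"rx": 0,"ry": 0,"rz": 0,"dx": 1.5,"dy": 0,"dz": 0,"gripper": -1},
  {"rx": 0,"ry": 0,"rz": 0,"dx": 1.5,"dy": 0,"dz": 0,"gripper": -1},
  {"rx": 0,"ry": 0,"rz": 0,"dx": 0,"dy": 0,"dz": 0,"gripper": -1},
])

```text
clock: 20.68
tcp_pos: [0.571, -0.1455, 0.0386]
orientation: [-3.139, 0.094, 0.004]
contact_force: [-2.5, -0.2, 5.3]
grip_width: 0.042
gripper_force: 50.3
```

```bash
python3 st.py
```

```text
[ 0.571  -0.1455  0.0386] 20.675 yaw rel nest 0.0 F [-2.5 -0.2  5.3] M [-0.082  0.864 -0.094] 0.041957676254534414 [-0.45  0.82  0.84  1.95 -0.87  0.79 -0.73]
```

Request:
step_arm([
  {"rx": 0,"ry": 0,"rz": 0,"dx": 1.5,"dy": 0,"dz": -0.5,"gripper": -1},
  {"rx": 0,"ry": 0,"rz": 0,"dx": 1.5,"dy": 0,"dz": 0,"gripper": -1},
  {"rx": 0,"ry": 0,"rz": 0,"dx": 1.5,"dy": 0,"dz": 0,"gripper": -1},
  {"rx": 0,"ry": 0,"rz": 0,"dx": 1.5,"dy": 0,"dz": 0,"gripper": -1},
  {"rx": 0,"ry": 0,"rz": 0,"dx": 1,"dy": 0,"dz": 0,"gripper": -1},
  {"rx": 0,"ry": 0,"rz": 0,"dx": 0,"dy": 0,"dz": 0,"gripper": -1},
])

```text
clock: 21.42
tcp_pos: [0.5767, -0.1459, 0.0386]
orientation: [-3.139, 0.095, 0.007]
contact_force: [-9.7, 1.3, 4.7]
grip_width: 0.0423
gripper_force: 50.2
```

```bash
python3 st.py
```

```text
[ 0.5767 -0.1459  0.0386] 21.425 yaw rel nest -0.001 F [-9.7  1.3  4.7] M [-0.024  2.076 -0.261] 0.04226548368537562 [-0.45  0.82  0.84  1.93 -0.87  0.8  -0.74]
```

Request:
step_arm([
  {"rx": 0,"ry": 0,"rz": 0,"dx": -2,"dy": 0,"dz": 0,"gripper": -1},
  {"rx": 0,"ry": 0,"rz": 0,"dx": 0,"dy": 0,"dz": 0,"gripper": 0.6},
  {"rx": 0,"ry": 0,"rz": 0,"dx": 0,"dy": 0,"dz": 0,"gripper": 0.6},
  {"rx": 0,"ry": 0,"rz": 0,"dx": 0,"dy": 0,"dz": -10,"gripper": 0.8},
  {"rx": 0,"ry": 0,"rz": 0,"dx": 0,"dy": 0,"dz": -40,"gripper": 1},
  {"rx": 0,"ry": 0,"rz": 0,"dx": -15,"dy": 0,"dz": -40,"gripper": 1},
  {"rx": 0,"ry": 0,"rz": 0,"dx": -35,"dy": 0,"dz": -10,"gripper": 1},
  {"rx": 0,"ry": 0,"rz": 0,"dx": -21,"dy": 0,"dz": 0,"gripper": 1},
  {"rx": 0,"ry": 0,"rz": 0,"dx": 0,"dy": 0,"dz": 0,"gripper": 1},
])

```text
clock: 22.55
tcp_pos: [0.5054, -0.1416, 0.14]
orientation: [-3.139, 0.095, -0.001]
contact_force: [0.2, 0.7, -0.1]
grip_width: 0.0855
gripper_force: 0.0
```

```bash
python3 st.py; python3 tt.py; python3 - <<'E'
from h import *
import pickle,glob
o=r.get_obs();c=cam("wrist");pickle.dump((c,o),open("c5.pkl","wb"))
w=cv2.imread(max(glob.glob("pics/tt[0-9]*.png"),key=lambda f:int(f[7:-4])))
cv2.imwrite("pics/v10.png",cv2.resize(w,(800,600),interpolation=cv2.INTER_CUBIC))
E
```

```text
[ 0.5054 -0.1416  0.14  ] 22.55 yaw rel nest -0.001 F [ 0.2  0.7 -0.1] M [-0.03   0.005  0.022] 0.08547921702567525 [-0.61  0.61  1.04  2.06 -0.7   0.88 -0.8 ]
expected [[220.9, 183.5], [229.6, 183.5]]
blob [200.6 152.7] 20 lock xy [45.5 37.1]
blob [231.2 179.1] 74 lock xy [27.1 16.9]
```

View pics/v10.png

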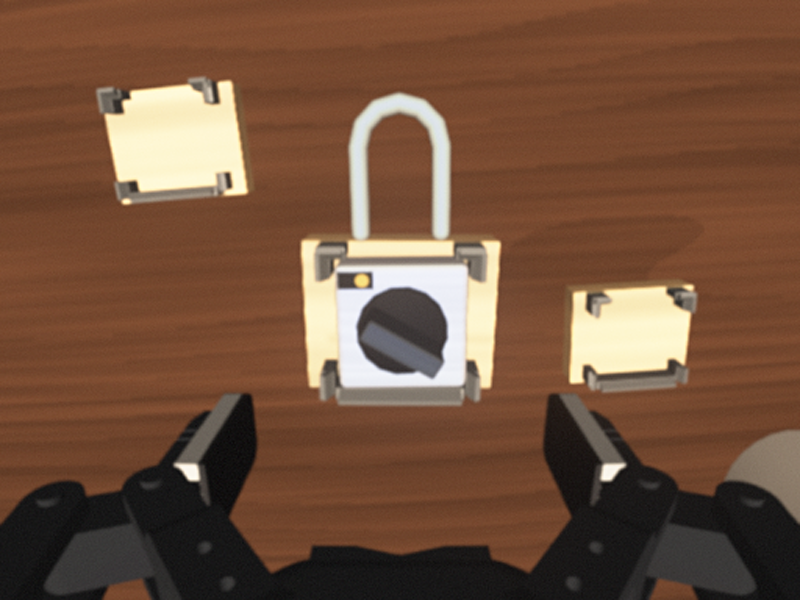

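The shackle is out (crown now at (400,95)) and the lock is still in the nest against the front stops. Now I grip the body and lift.

Request:
step_arm([
  {"rx": 0,"ry": 0,"rz": 0,"dx": -1,"dy": 0,"dz": 25,"gripper": 1},
  {"rx": 0,"ry": 0,"rz": 0,"dx": 0,"dy": 0,"dz": 35,"gripper": 1},
  {"rx": 0,"ry": 0,"rz": 0,"dx": 0,"dy": 0,"dz": 20,"gripper": 1},
  {"rx": 0,"ry": 0,"rz": 0,"dx": 0,"dy": 0,"dz": 9,"gripper": 1},
  {"rx": 0,"ry": 0,"rz": 0,"dx": 0,"dy": 0,"dz": 0,"gripper": 1},
  {"rx": 0,"ry": 0,"rz": 0,"dx": 0,"dy": 0,"dz": 0,"gripper": -1},
  {"rx": 0,"ry": 0,"rz": 0,"dx": 0,"dy": 0,"dz": 0,"gripper": -1},
  {"rx": 0,"ry": 0,"rz": 0,"dx": 0,"dy": 0,"dz": 0,"gripper": -1},
  {"rx": 0,"ry": 0,"rz": 0,"dx": 0,"dy": 0,"dz": 0,"gripper": -1},
  {"rx": 0,"ry": 0,"rz": 0,"dx": 0,"dy": 0,"dz": 0,"gripper": -1},
], grip_force=70)

```text
clock: 23.85
tcp_pos: [0.5061, -0.1419, 0.0515]
orientation: [-3.14, 0.093, -0.003]
contact_force: [-1.2, -0.5, 6.7]
grip_width: 0.0582
gripper_force: 74.8
```

Request:
step_arm([
  {"rx": 0,"ry": 0,"rz": 0,"dx": -1.5,"dy": 0,"dz": -3,"gripper": -1},
  {"rx": 0,"ry": 0,"rz": 0,"dx": 0,"dy": 0,"dz": -6,"gripper": -1},
  {"rx": 0,"ry": 0,"rz": 0,"dx": 0,"dy": 0,"dz": -10,"gripper": -1},
  {"rx": 0,"ry": 0,"rz": 0,"dx": 0,"dy": 0,"dz": -15,"gripper": -1},
  {"rx": 0,"ry": 0,"rz": 0,"dx": 0,"dy": 0,"dz": -25,"gripper": -1},
  {"rx": 0,"ry": 0,"rz": 0,"dx": 0,"dy": 0,"dz": -30,"gripper": -1},
  {"rx": 0,"ry": 0,"rz": 0,"dx": 0,"dy": 0,"dz": -30,"gripper": -1},
  {"rx": 0,"ry": 0,"rz": 0,"dx": 0,"dy": 0,"dz": -30,"gripper": -1},
  {"rx": 0,"ry": 0,"rz": 0,"dx": 0,"dy": 0,"dz": -20,"gripper": -1},
  {"rx": 0,"ry": 0,"rz": 0,"dx": 0,"dy": 0,"dz": -10,"gripper": -1},
  {"rx": 0,"ry": 0,"rz": 0,"dx": 0,"dy": 0,"dz": 0,"gripper": -1},
  {"rx": 0,"ry": 0,"rz": 0,"dx": 0,"dy": 0,"dz": 0,"gripper": -1},
  {"rx": 0,"ry": 0,"rz": 0,"dx": 0,"dy": 0,"dz": 0,"gripper": -1},
  {"rx": 0,"ry": 0,"rz": 0,"dx": 0,"dy": 0,"dz": 0,"gripper": -1},
  {"rx": 0,"ry": 0,"rz": 0,"dx": 0,"dy": 0,"dz": 0,"gripper": -1},
  {"rx": 0,"ry": 0,"rz": 0,"dx": 0,"dy": 0,"dz": 0,"gripper": -1},
])

```text
clock: 25.85
tcp_pos: [0.5038, -0.1416, 0.2292]
orientation: [3.14, -0.094, -0.0]
contact_force: [-0.3, 0.2, -3.6]
grip_width: 0.0581
gripper_force: 75.8
```

```bash
python3 - <<'E'
from h import *
o=r.get_obs();print(o["tcp_pos"],o["contact_force"],np.abs(o["qvel"]).max(),o["gripper_force"])
# shackle openness check: bright shackle pixels in wrist image along lock centre line, at lock plane heights
w=r.grab_frame("wrist");c=cam("wrist");Rt=R.from_rotvec(o["orientation"]).as_matrix()
cv2.imwrite("pics/end.png",w)
hsv=cv2.cvtColor(w,cv2.COLOR_BGR2HSV);m=(hsv[...,1]<60)&(hsv[...,2]>140)
for x in range(26,116,3):
    p=w2px("",[o["tcp_pos"]+Rt@[x/1000,0+y/1000,.016] for y in(-18,0,18)],c).round().astype(int)
    print(x,[bool(m[v,u]) if 0<=v<384 and 0<=u<512 else None for u,v in p],end=" ")
E
```

```text
[ 0.50377373 -0.14159684  0.22922831] [-0.29021902  0.24917685 -3.58004595] 0.0017182983969677116 75.8248221874237
26 [False, False, False] 29 [False, False, False] 32 [False, True, True] 35 [False, True, True] 38 [True, True, True] 41 [True, True, True] 44 [True, True, True] 47 [True, True, True] 50 [True, True, True] 53 [True, True, True] 56 [True, False, True] 59 [True, False, True] 62 [True, False, True] 65 [True, False, True] 68 [True, False, True] 71 [True, False, True] 74 [True, False, True] 77 [True, False, True] 80 [True, False, True] 83 [True, False, True] 86 [True, False, True] 89 [True, False, False] 92 [False, True, False] 95 [False, True, False] 98 [False, True, False] 101 [False, False, False] 104 [False, False, False] 107 [False, False, False] 110 [False, False, False] 113 [None, None, None]
```

```bash
python3 -c "
from bench import r
print(r.hand_in())"
```

```text
the job is handed in; nothing more can be done
None
```

The job is handed in (no verdict came back): the lock was seated in the nest, its dial clicked into the notch and its shackle pulled out to the stop, and the arm now holds it still, dial up, with its underside about 20 cm above the table.

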